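# Open the push-and-turn jar

## Task

Open the taller of the two metal jars: press its black safety cap down against the spring, keep it down while you turn it anticlockwise (seen from above) about 65 degrees to unlock it, and lift it off. Stand the cap upright in the middle of the wood block and let go. Leave the squat jar's cap alone.

Things in the scene. Friction and masses are not known exactly. Their poses are not given: they have to be found in the camera images.
- tall_cap_grip (a point): Taller jar's cap, loose, 120 g: black, ribbed, 65 mm across, 25 high; on its flat top an upright bar 52 long (x), 14 wide (y), 28 high. Point on the cap's axis, 8 mm below the bar's top, 20 above the flat top, 45 above the lower rim. z up. Locked as found; spring force about 4 N at rest, 7 N pressed 4 mm, 10 N at 8 mm (hard stop).
- tall_jar: Taller jar, bare metal, paper band, fixed; foot 96 mm across, body 72, neck rim 130 up, bar top 170 up. Origin: centre of underside, z up. Locked, the cap's bar lies along x, its point 162 up. Press cap 4 mm or more (6 is good), hold down, turn anticlockwise from above (+z); it lifts straight off at 45 to 85 degrees from locked (65 best; stop past 90).
- block_top (a point): Centre of the top face of the loose plain wood block on the bench, 108 mm (x) by 90 mm (y) by 50 mm high, 0.4 kg. z up.
- squat_cap_grip (a point): The same kind of cap, same point and axes, on the squat jar (fixed, foot 100 mm across, body 76, neck rim 85 up, bar top 125 up). To be left alone.
Mind the look-alikes: they are no part of the job. What is shaped like the tall_jar but yellow is not meant.

How it is judged (in metres and radians):
On the way, in this order (a step that is already met when the one before it is completed fails the run):
1. the tall jar's cap is pressed down at least 3.5 mm on its neck (z of tall_cap_grip in the frame of tall_jar below 0.1585 m and horizontal distance between tall_cap_grip and tall_jar below 0.01 m), for 0.1 s.
2. the cap, still on the neck, is turned at least 34 degrees from its locked position (angle between the x axis of tall_cap_grip and the x axis of tall_jar, either way round above 0.6 rad and z of tall_cap_grip in the frame of tall_jar below 0.166 m and horizontal distance between tall_cap_grip and tall_jar below 0.01 m), for 0.1 s.
At the end, for the whole second after the job is handed in: The tall jar's cap stands upright (within 10 degrees) on its rim on top of the wood block, its axis within 25 mm of the block's middle; the block lies flat on the bench (horizontal distance between tall_cap_grip and block_top below 0.025 m and z of tall_cap_grip in the frame of block_top between 0.04 and 0.05 m and angle between each of tall_cap_grip, block_top's own z axis and vertical below 0.17 rad and height (world z) of block_top between 0.045 and 0.055 m); the robot touches nothing.
It fails at once if the squat jar's cap is moved more than 6 mm (distance of squat_cap_grip from where it was at the start of the episode above 0.006 m).
It fails at once if the tall jar's cap is forced round past its lock while it is not pressed down (on the neck, turned 14 to 32 degrees, less than 3 mm down) (angle between the x axis of tall_cap_grip and the x axis of tall_jar, either way round between 0.25 and 0.55 rad and z of tall_cap_grip in the frame of tall_jar between 0.1592 and 0.168 m and horizontal distance between tall_cap_grip and tall_jar below 0.015 m).
It also fails if it takes over 40 s, if anything falls off the work surface, if the arm or the gripper's body presses on something with over 40 N, if the wrist force passes 120 N, or if a joint passes its speed limit or range.

## Robot

A 7-joint arm with a two-finger parallel gripper is mounted at the origin on a cart in front of the work surface, level with it; the furniture and walls round the work are solid. World frame = base frame: x ahead of the robot, y to its left, z up, the work surface at z = 0. Lengths are in mm, angles in rad, forces in N, time in s.
With the tool pointing down it reaches from about 400 to 875 mm from the base axis. Payload 4.4 kg.
Tool frame: the origin (TCP) lies midway between the tips of the shut fingers; the grasp point (between the pads) lies 19 mm behind it (ctrl.grip_point_offset is the distance from the TCP to the grasp point, in mm); z points along the fingers, y is the direction in which the jaws open and shut (so a half turn about z gives the same grasp; the last joint's range is limited). The gripper opens to 85 mm and grips with 20 to 120 N. Pads are 22 mm wide; open, the fingers measure 114 mm over their backs; the gripper's body (76 mm by 85 mm) begins 54 mm behind the grasp point. The pads swing forward as they close: fully open they stand 13 mm farther back than shut.
Start: joints at [1.088, 0.628, 0.038, 1.517, -0.027, 0.996, -0.02], TCP at [263.172, -594.355, 231.313] pointing down, gripper open.
Joint ranges: [-3.06, 3.06], [-0.37, 2.12], [-1.25, 1.32], [0.18, 2.47], [-1.1, 4.24], [0.23, 1.98], [-2.94, 2.94]. Speed limits (rad/s): [2.57, 2.57, 3.14, 3.14, 3.14, 3.14, 3.14].

## Interface

Orientations are given as [roll, pitch, yaw] about the fixed x, y, z axes, in that order (R = Rz(yaw) Ry(pitch) Rx(roll)).
In Python, from cell import ctrl, imaging, models gives the robot as it stands. The module is installed in compiled form; this text tells all that it offers.
- The arm moves only by the tool drive_tool, never from a script. Its argument "deltas" is text: rows parted by semicolons, each of 5 numbers parted by spaces: the shift along the tool's x, y, z in m, then the turn about the tool's z in degrees, then the finger opening in m, from 0 to 0.0854. A call has 1 to 12 rows; each row is the pose to reach, as a shift and turn from the pose commanded when the call began, along the tool's axes at that moment; what a row does not reach only later rows make up. A row lasts 1/8 s, in which the tool goes at most 62.5 mm and 10.7 degrees, less where a joint would pass 70% of its speed; a pose out of reach is approached as far as the arm can. A call with a gripper value outside its range is refused whole. The fingers move at their own pace and stop on an object; the grip force is fixed at half the most. Time passes only in rows, so rows that repeat a pose let the fingers close. It gives the time, the measured TCP pose, the force and the opening at its end, in the units of the state.
- ctrl.read_state(): the state, without advancing time (a new reading comes with each control period).
- imaging.get_image(name): name is "side" or "top"; returns a dict with "color" (420x560x3 uint8, red, green, blue), "range_z" (420x560 float32, mm along the optical axis (not along the pixel's ray), 0 where there is no reading), "vfov" (degrees; the focal length in pixels is half the picture's height over the tangent of half this angle, whatever the lens; pixels are square), "cx", "cy" (the principal point, pixels), "extrinsics" (4x4, takes a point from camera to world coordinates). Camera axes: x right, y down, z forward; pixel columns grow to the right and rows downward; lengths in mm; the calibration is good to about 2 mm. A picture is of the moment at which its call begins.
- ctrl.finish_job(): hands the job in, once; it reports no verdict.
Trained networks look in a picture, given as the dict that the camera call returned (one of the last four; its "shot" number tells which), for a name from the list of things; names that differ only in an ending like _2 or _b are one class to them, and where a whole thing is asked for, a point or a joint stands for the part that bears it (a point fixed in the world has none). Each returns a list of dicts, best first, with "score" (0 to 1); they miss things now and then, are a little off and sometimes report something else, mostly with a low value. They report only what shows in the picture. A call takes as long as a camera call. They do not tell look-alikes from the thing itself.
- models.spot_in(picture, thing): "point" ([column, row] in pixels, amid what is visible of it).
- models.landmark_of(picture, thing): "point" ([column, row] in pixels: a listed point, or the origin of a listed thing).
The state is a dict: "clock": time; "qpos": joint angles; "qd": joint speeds; "tau": joint torques, N m; "eef_pos": TCP position; "tool_rot": TCP orientation; "force": force on the tool from outside, world axes, zero at the start; "torque": the same for the moment, N m; "width": finger opening in mm.
Only numpy, scipy, OpenCV 4.12 (cv2) and the standard library are available. Lean on these libraries where they do the work, as an engineer would, in place of code of your own. Each camera call takes 0.05 s, during which the arm holds its last target.

## Working session

There is one attempt and no reset: what is moved stays moved. The work goes in short steps, Python scripts to look and compute and a tool call to move; the robot and the scene stay as the last step left them, time stands still between calls to the robot, and variables do not carry over. Pictures are saved under pics/ and viewed, and the job is handed in when it is done.

Besides the shell and the picture viewer there is one more tool, called after ">>>" by a JSON object that holds its "method" and its "body", one argument or row to a line. drive_tool: Moves the arm, as the interface text tells. Its arguments: {"type":"object","properties":{"deltas":{"type":"string"}},"required":["deltas"]}

```bash
mkdir -p pics
cat > h.py <<'E'
import numpy as np, cv2
from cell import ctrl, imaging, models
def K(p):
    h=p["color"].shape[0]; return (h/2)/np.tan(np.radians(p["vfov"])/2)
def w(p,u,v,z=None):
    f=K(p); d=p["range_z"][int(round(v)),int(round(u))] if z is None else z
    c=np.array([(u-p["cx"])/f*d,(v-p["cy"])/f*d,d,1]); return (np.array(p["extrinsics"])@c)[:3]
def cloud(p):
    f=K(p); r=p["range_z"]; v,u=np.mgrid[:r.shape[0],:r.shape[1]]
    c=np.stack([(u-p["cx"])/f*r,(v-p["cy"])/f*r,r,np.ones_like(r)],-1)
    X=(c@np.array(p["extrinsics"]).T)[...,:3]; X[r<=0]=np.nan; return X
def ray(p,u,v,zw):
    E=np.array(p["extrinsics"]); f=K(p); d=E[:3,:3]@np.array([(u-p["cx"])/f,(v-p["cy"])/f,1]); o=E[:3,3]
    return o+d*(zw-o[2])/d[2]
def save(p,n,crop=None,s=1):
    im=p["color"][...,::-1]
    if crop: a,b,c,d=crop; im=im[b:d,a:c]
    cv2.imwrite("pics/"+n,cv2.resize(im,None,fx=s,fy=s,interpolation=cv2.INTER_CUBIC))
E
python3 - <<'E'
from h import *
for n in("top","side"):
    p=imaging.get_image(n); save(p,n+"0.png"); print(n,K(p),p["cx"],p["cy"],np.round(p["extrinsics"],3).tolist())
    for t in("tall_cap_grip","tall_jar","block_top","squat_cap_grip"):
        for d in models.landmark_of(p,t)[:4]: print(t,np.round(d["point"],1),round(d["score"],2),np.round(w(p,*d["point"])))
s=ctrl.read_state(); print(s)
E
```

```text
top 414.46781134090577 276.9353681668569 216.95581541110445 [[-0.125, -0.972, 0.201, 387.722], [-0.992, 0.121, -0.032, 11.395], [0.007, -0.203, -0.979, 958.354], [0.0, 0.0, 0.0, 1.0]]
tall_cap_grip [337.8 190.5] 0.72 [ 589. -141.  166.]
tall_jar [328.6 211.8] 0.93 [ 562. -127.   99.]
tall_jar [229.9 269.2] 0.88 [464.  90. 127.]
block_top [294.4 277.8] 0.72 [435. -39.  50.]
squat_cap_grip [196.6 186.7] 0.79 [644. 142. 123.]
side 510.80923369983594 280.1761446295843 201.60700977788684 [[0.998, -0.035, 0.049, 506.91], [-0.059, -0.426, 0.903, -900.957], [-0.011, -0.904, -0.427, 578.286], [0.0, 0.0, 0.0, 1.0]]
tall_cap_grip [304. 234.] 0.55 [ 588. -145.  158.]
tall_jar [303.8 312.8] 0.78 [ 587. -162.    7.]
tall_jar [242.9 245.8] 0.77 [476.  84.   7.]
block_top [221.1 262.2] 0.97 [437. -51.  51.]
squat_cap_grip [313.2 186. ] 0.75 [637. 139. 121.]
{'clock': 0.5, 'qpos': array([ 1.08819922,  0.62843774,  0.03850869,  1.51747338, -0.02698964,
        0.99631063, -0.02002569]), 'qd': array([-8.66181245e-04, -1.17757224e-03, -9.18168025e-05, -1.21873053e-03,
       -2.98080345e-04, -1.21902788e-03, -1.47524153e-03]), 'tau': array([-1.28990374e-03, -5.62811172e+01,  1.22411672e+00, -1.93605709e+01,
        1.08869825e-02,  2.69217257e-03,  3.30900116e-05]), 'eef_pos': array([ 263.14323873, -594.31519812,  231.26557832]), 'tool_rot': array([-3.14148175e+00, -1.75047073e-05,  4.16743340e-01]), 'force': array([0.42548263, 0.09527257, 0.41332803]), 'torque': array([-0.07770295, -0.01808452,  0.00231095]), 'width': 85.5716235238163}
```

View pics/top0.png

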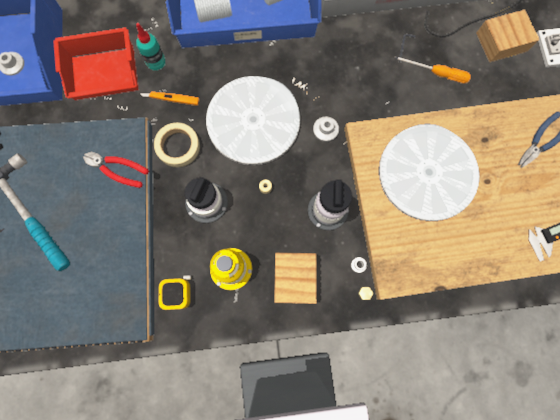

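View pics/side0.png

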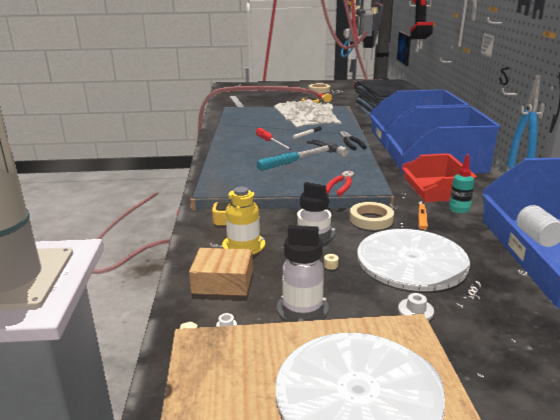

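Top picture candidates:
- Dark-capped bare metal jar at (333,200), px (303,260) in side. Its cap top measures about 166 mm, so this is the tall jar.
- Bare metal jar at (205,195), cap top about 123 mm. This is the squat jar.
- Yellow jar at (231,267), the look-alike.
- Plain wood block at (296,278), top about 50 mm. Another piece of wood lies far off at (508,36).

I choose the jar at (333,200) and the block at (296,278).

Run:
```python
from h import *
p=imaging.get_image("top"); save(p,"c1.png",(250,140,400,320),4)
q=imaging.get_image("side"); save(q,"c2.png",(170,160,370,330),4)
X=cloud(p); Y=cloud(q)
def box(X,lo,hi): 
    m=np.all((X>lo)&(X<hi),-1); return X[m]
for nm,C in(("top",X),("side",Y)):
    for lab,(lo,hi) in {"bar":((530,-210,155),(640,-90,185)),"flat":((530,-210,136),(640,-90,150)),"squatbar":((590,80,112),(700,200,135)),"block":((360,-130,44),(520,30,56))}.items():
        B=box(C,lo,hi)
        if len(B)<8: print(nm,lab,len(B)); continue
        r=cv2.minAreaRect(B[:,:2].astype(np.float32)); bp=cv2.boxPoints(r)
        e=[bp[1]-bp[0],bp[2]-bp[1]]; l=max(e,key=np.linalg.norm)
        print(nm,lab,len(B),np.round(r[0],1),np.round(r[1],1),"longaxis deg",round(np.degrees(np.arctan2(l[1],l[0])),1),"zmed",np.round(np.median(B[:,2]),1),"mean",np.round(B.mean(0),1), "zmax",B[:,2].max().round(1))
```

```text
top bar 204 [ 586.4 -140. ] [14.1 51.8] longaxis deg -10.2 zmed 168.9 mean [ 585.4 -139.2  168.3] zmax 173.2
top flat 564 [ 586.6 -140. ] [63.5 63.1] longaxis deg 85.3 zmed 141.7 mean [ 584.2 -138.2  141.7] zmax 149.8
top squatbar 189 [641.3 142.5] [15.3 51.5] longaxis deg -28.1 zmed 123.7 mean [640.  141.9 123. ] zmax 128.2
top block 2058 [437.6 -40.2] [ 89.3 108.2] longaxis deg -8.2 zmed 49.5 mean [436.4 -40.4  49.5] zmax 54.9
side bar 330 [ 586.2 -141.8] [15.9 51.6] longaxis deg -12.0 zmed 165.3 mean [ 586.2 -144.4  164.4] zmax 171.2
side flat 480 [ 586.5 -149.8] [47.  62.8] longaxis deg -0.6 zmed 141.6 mean [ 584.8 -154.2  142. ] zmax 149.9
side squatbar 165 [642.3 142. ] [18.2 51.3] longaxis deg -28.6 zmed 120.8 mean [641.2 138.3 120. ] zmax 126.4
side block 1470 [436.8 -41.1] [ 96.2 108.1] longaxis deg -8.3 zmed 49.4 mean [437.2 -45.8  49.3] zmax 53.0
```

```bash
ls pics
```

```text
c1.png
c2.png
side0.png
top0.png
```

View pics/c1.png

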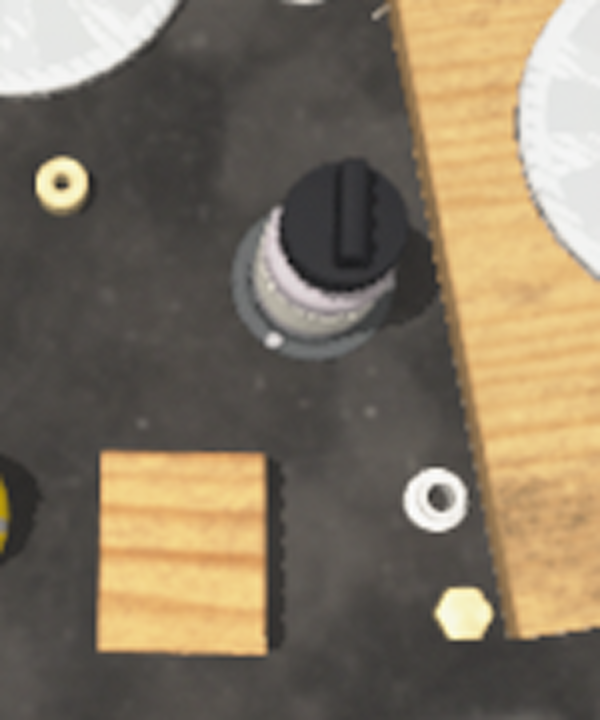

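View pics/c2.png

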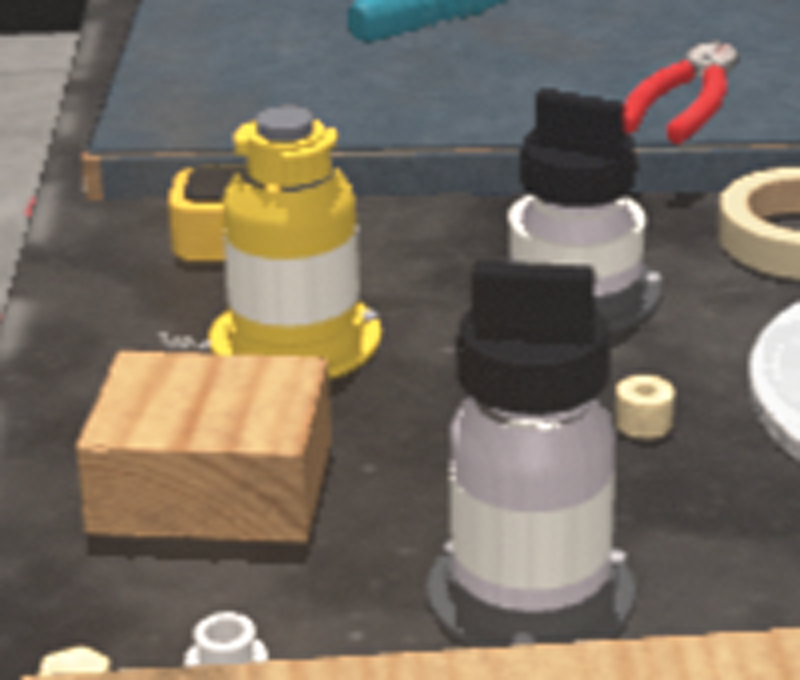

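Tall jar axis is at (586.4, -140.7), with the bar 52×14 along -11° and its top at about 169 mm (170 expected). Block centre is at (437.2, -40.6), 108×90, top 50, along -8°. All sizes match. Next I move above the jar with the tool x axis along the bar.

>>> {"method": "drive_tool", "body": {
  "deltas": "0.024 -0.014 0 1.7 0.0854; 0.067 -0.040 -0.005 4.9 0.0854; 0.120 -0.071 -0.009 8.7 0.0854; 0.172 -0.102 -0.009 12.6 0.0854; 0.225 -0.133 -0.009 16.4 0.0854; 0.278 -0.165 -0.009 20.2 0.0854; 0.331 -0.196 -0.009 24.1 0.0854; 0.378 -0.224 -0.009 27.6 0.0854; 0.422 -0.250 -0.009 30.7 0.0854; 0.455 -0.270 -0.009 33.2 0.0854; 0.479 -0.284 -0.009 34.9 0.0854; 0.479 -0.284 -0.009 34.9 0.0854"
}}

```text
clock: 2.1
eef_pos: [587.5, -137.7, 240.1]
tool_rot: [-3.14, -0.0, -0.187]
force: [-0.2, -1.0, 0.5]
width: 85.4
```

Run:
```python
from h import *
p=imaging.get_image("side"); save(p,"s1.png",(170,60,470,330),2.5)
s=ctrl.read_state(); print(s["eef_pos"],np.degrees(s["tool_rot"]),s["qpos"].round(2))
t=np.array([586.4,-140.7,240]); d=t-s["eef_pos"]; y=s["tool_rot"][2]
print("tool dx,dy",d[0]*np.cos(y)+d[1]*np.sin(y), d[0]*np.sin(y)-d[1]*np.cos(y))
```

```text
[ 586.32263785 -140.06087181  240.19378523] [ 1.79988522e+02  1.45617246e-02 -1.08826102e+01] [ 0.07  0.56  0.19  1.65 -0.12  0.95 -1.46]
tool dx,dy 0.1966366148863526 0.6130283767261204
```

View pics/s1.png

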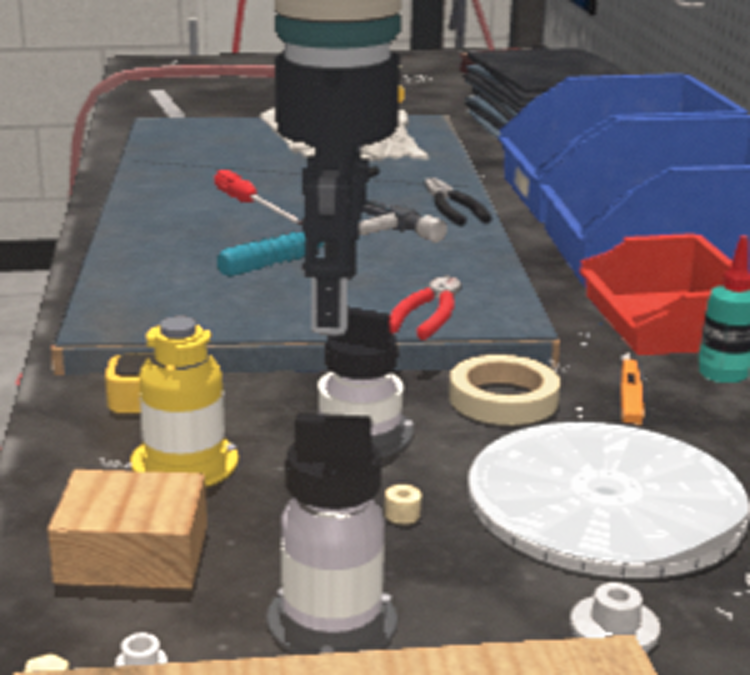

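The side view shows the gripper squarely above the tall cap, with the jaws straddling the bar. I descend and close on it.

>>> {"method": "drive_tool", "body": {
  "deltas": "0 0 0.015 0 0.0854; 0 0 0.040 0 0.0854; 0 0 0.065 0 0.0854; 0 0 0.085 0 0.0854; 0 0 0.095 0 0.0854; 0 0 0.096 0 0.0854; 0 0 0.096 0 0.0854; 0 0 0.096 0 0.03; 0 0 0.096 0 0.03; 0 0 0.096 0 0.03"
}}

```text
clock: 3.4
eef_pos: [586.4, -140.7, 144.6]
tool_rot: [-3.142, -0.001, -0.192]
force: [0.4, 0.2, -0.3]
width: 32.0
```

>>> {"method": "drive_tool", "body": {
  "deltas": "0 0 0 0 0.0; 0 0 0 0 0.0; 0 0 0 0 0.0; 0 0 0 0 0.0; 0 0 0 0 0.0; 0 0 0 0 0.0"
}}

```text
clock: 4.15
eef_pos: [586.3, -140.6, 144.4]
tool_rot: [-3.141, -0.0, -0.192]
force: [-0.9, 1.6, 2.0]
width: 13.0
```

Run:
```python
from h import *
p=imaging.get_image("side"); save(p,"s2.png",(240,130,380,330),3)
s=ctrl.read_state(); print(s["eef_pos"],np.degrees(s["tool_rot"]),s["force"],s["torque"],s["width"])
```

```text
[ 586.32667913 -140.65932785  144.389747  ] [-1.79989279e+02 -1.39256272e-02 -1.10191612e+01] [-0.64461638  1.05210908  1.95823444] [ 0.24969412  0.05181446 -0.02197151] 12.905537766841112
```

View pics/s2.png

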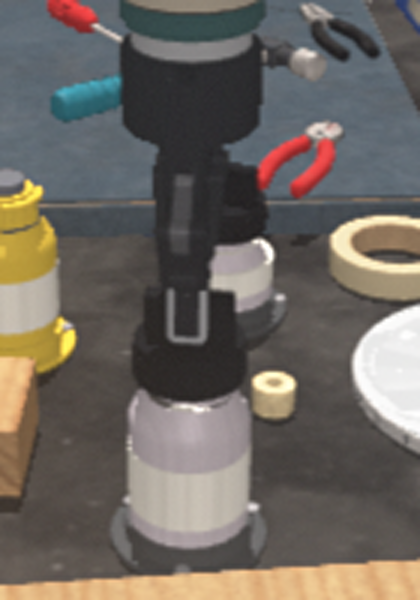

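The bar is clamped centrally (width 13, small side forces). Pressing now.

>>> {"method": "drive_tool", "body": {
  "deltas": "0 0 0.002 0 0; 0 0 0.004 0 0; 0 0 0.006 0 0; 0 0 0.007 0 0; 0 0 0.007 0 0; 0 0 0.007 0 0; 0 0 0.007 0 0"
}}

```text
clock: 5.08
eef_pos: [586.3, -140.7, 137.8]
tool_rot: [-3.141, -0.0, -0.192]
force: [-1.5, 1.9, 7.7]
width: 12.9
```

Run:
```python
from h import *
for n in("side","top"):
    p=imaging.get_image(n); X=cloud(p); 
    m=np.all((X>(545,-180,125))&(X<(630,-100,160)),-1)
    h,e=np.histogram(X[m][:,2],bins=np.arange(125,161,1)); print(n,dict(zip(e[:-1].tolist(),h.tolist())))
    save(p,n+"3.png",(240,130,400,290),4)
```

```text
side {125: 17, 126: 26, 127: 23, 128: 23, 129: 17, 130: 23, 131: 16, 132: 23, 133: 71, 134: 111, 135: 87, 136: 25, 137: 7, 138: 17, 139: 15, 140: 12, 141: 10, 142: 12, 143: 17, 144: 10, 145: 14, 146: 17, 147: 13, 148: 19, 149: 20, 150: 15, 151: 14, 152: 13, 153: 19, 154: 13, 155: 21, 156: 16, 157: 13, 158: 17, 159: 16}
top {125: 5, 126: 4, 127: 7, 128: 5, 129: 7, 130: 2, 131: 10, 132: 14, 133: 32, 134: 59, 135: 48, 136: 27, 137: 15, 138: 4, 139: 1, 140: 0, 141: 1, 142: 2, 143: 3, 144: 3, 145: 3, 146: 1, 147: 1, 148: 3, 149: 2, 150: 7, 151: 3, 152: 4, 153: 5, 154: 4, 155: 1, 156: 0, 157: 1, 158: 3, 159: 2}
```

View pics/side3.png

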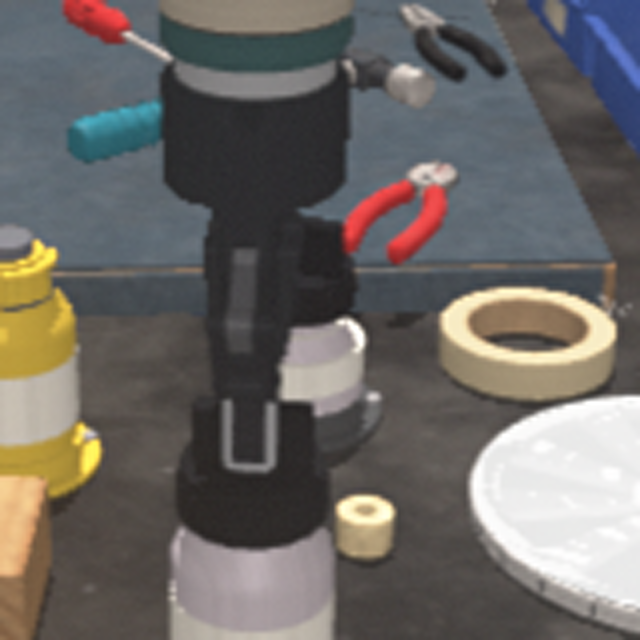

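The flat top dropped from about 141.7 to 134.9, so the cap is about 6.7 mm down and did not slip. I turn it anticlockwise from above, which is a negative turn about the downward tool z.

>>> {"method": "drive_tool", "body": {
  "deltas": "0 0 0 -4 0; 0 0 0 -10 0; 0 0 0 -17 0; 0 0 0 -24 0; 0 0 0 -31 0; 0 0 0 -38 0; 0 0 0 -45 0; 0 0 0 -52 0; 0 0 0 -58 0; 0 0 0 -63 0; 0 0 0 -65 0; 0 0 0 -65 0"
}}

```text
clock: 6.68
eef_pos: [587.4, -141.3, 138.1]
tool_rot: [3.139, -0.001, 0.942]
force: [0.2, 1.3, 7.5]
width: 13.1
```

>>> {"method": "drive_tool", "body": {
  "deltas": "0 0 0 0 0; 0 0 0 0 0; 0 0 0 0 0"
}}

```text
clock: 7.05
eef_pos: [587.4, -141.3, 138.1]
tool_rot: [3.139, -0.001, 0.942]
force: [-0.0, 0.5, 7.8]
width: 13.0
```

Run:
```python
from h import *
for n in("side","top"):
    p=imaging.get_image(n); X=cloud(p); 
    m=np.all((X>(545,-180,125))&(X<(630,-100,145)),-1)
    h,e=np.histogram(X[m][:,2],bins=np.arange(125,146,1)); print(n,dict(zip(e[:-1].tolist(),h.tolist())))
    save(p,n+"4.png",(240,130,400,290),4)
s=ctrl.read_state(); print(s["eef_pos"],np.degrees(s["tool_rot"]),s["force"],s["torque"],s["width"],s["qpos"].round(2))
```

```text
side {125: 21, 126: 20, 127: 19, 128: 26, 129: 24, 130: 23, 131: 15, 132: 20, 133: 50, 134: 125, 135: 114, 136: 36, 137: 7, 138: 7, 139: 10, 140: 5, 141: 7, 142: 10, 143: 8, 144: 11}
top {125: 4, 126: 5, 127: 2, 128: 2, 129: 6, 130: 5, 131: 1, 132: 7, 133: 23, 134: 51, 135: 43, 136: 39, 137: 16, 138: 1, 139: 3, 140: 3, 141: 3, 142: 1, 143: 1, 144: 2}
[ 587.40679785 -141.3207804   138.11374272] [ 1.79841691e+02 -5.82306472e-02  5.39651507e+01] [1.22599966 0.85607209 7.53465198] [0.04322683 0.11281278 0.02749825] 13.162991486254308 [ 0.29  0.68 -0.16  1.74  0.15  0.74 -0.58]
```

View pics/side4.png

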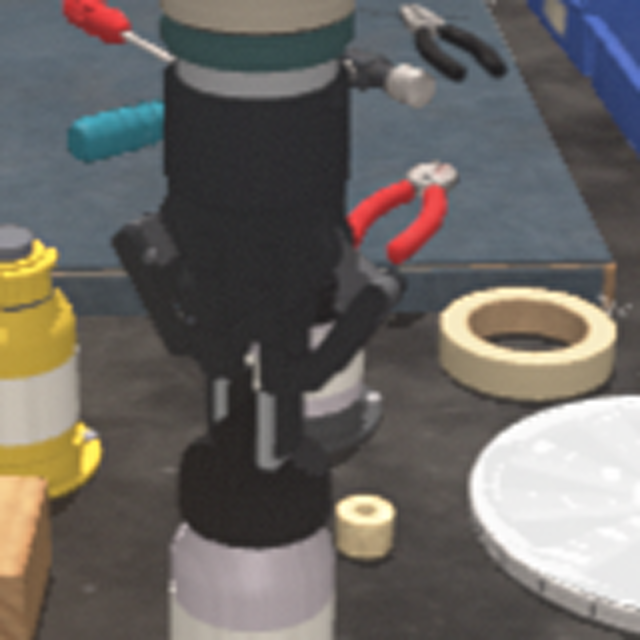

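The cap turned 65° while held down. Now lifting straight up.

>>> {"method": "drive_tool", "body": {
  "deltas": "0 0 -0.004 0 0; 0 0 -0.010 0 0; 0 0 -0.020 0 0; 0 0 -0.035 0 0; 0 0 -0.055 0 0; 0 0 -0.070 0 0; 0 0 -0.080 0 0; 0 0 -0.080 0 0; 0 0 -0.080 0 0"
}}

```text
clock: 8.28
eef_pos: [585.7, -140.7, 216.8]
tool_rot: [-3.141, 0.001, 0.942]
force: [-0.2, 0.3, -0.8]
width: 12.8
```

Run:
```python
from h import *
p=imaging.get_image("side"); save(p,"side5.png",(170,60,400,330),2.2)
s=ctrl.read_state(); print(s["eef_pos"],np.degrees(s["tool_rot"]),s["force"],s["width"])
X=cloud(p); m=np.all((X>(530,-200,150))&(X<(640,-90,235)),-1); B=X[m]
for z in range(160,236,3):
    b=B[(B[:,2]>=z)&(B[:,2]<z+3)]
    if len(b): print(z,len(b),b[:,0].min().round(),b[:,0].max().round(),b[:,1].min().round())
t=np.array([437.2,-40.6,0]); d=t-s["eef_pos"]; y=s["tool_rot"][2]
print("tool dx,dy",d[0]*np.cos(y)+d[1]*np.sin(y), d[0]*np.sin(y)-d[1]*np.cos(y))
```

```text
[ 585.6644987  -140.67975519  216.62818458] [-1.79924952e+02  3.49141615e-02  5.39794576e+01] [ 0.21364954 -0.28728461 -1.71150381] 13.242478384927262
187 24 555.0 609.0 -173.0
190 55 553.0 617.0 -174.0
193 75 552.0 617.0 -175.0
196 63 554.0 617.0 -173.0
199 60 552.0 616.0 -173.0
202 67 553.0 616.0 -174.0
205 74 553.0 617.0 -174.0
208 62 554.0 617.0 -175.0
211 259 554.0 618.0 -174.0
214 88 554.0 616.0 -171.0
217 31 566.0 597.0 -165.0
220 26 566.0 596.0 -166.0
223 37 566.0 605.0 -163.0
226 40 566.0 605.0 -165.0
229 46 566.0 605.0 -165.0
232 42 566.0 605.0 -165.0
tool dx,dy -6.3631740505942815 -178.93343675320315
```

View pics/side5.png

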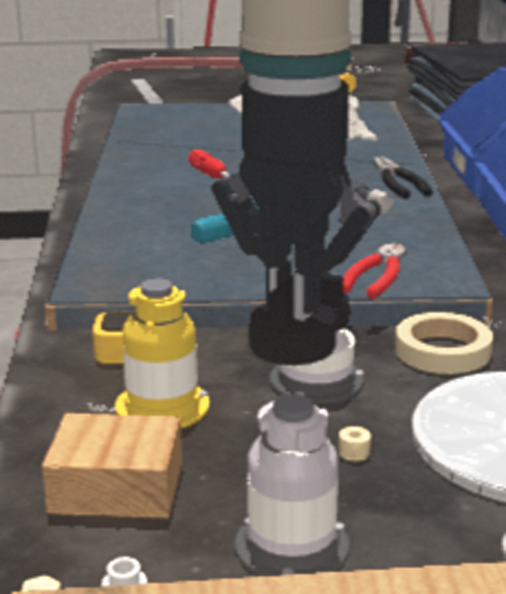

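The cap is off (jar neck bare, cap in the gripper). Its flat top is at z≈213, so the rim is at about 188. I move it over the block and then down.

>>> {"method": "drive_tool", "body": {
  "deltas": "0 -0.012 0 0 0; -0.001 -0.035 0 0 0; -0.002 -0.062 0 0 0; -0.003 -0.092 0 0 0; -0.004 -0.122 0 0 0; -0.005 -0.148 0 0 0; -0.006 -0.168 0 0 0; -0.006 -0.178 0 0 0; -0.006 -0.179 0 0 0; -0.006 -0.179 0 0 0; -0.006 -0.179 0 0 0"
}}

```text
clock: 9.7
eef_pos: [438.5, -40.7, 217.3]
tool_rot: [3.141, -0.0, 0.941]
force: [-0.1, -0.1, -1.7]
width: 12.5
```

>>> {"method": "drive_tool", "body": {
  "deltas": "0 0 0.012 0 0; 0 0 0.035 0 0; 0 0 0.062 0 0; 0 0 0.088 0 0; 0 0 0.108 0 0; 0 0 0.120 0 0; 0 0 0.126 0 0; 0 0 0.128 0 0; 0 0 0.128 0 0; 0 0 0.128 0 0"
}}

```text
clock: 10.95
eef_pos: [438.3, -40.4, 89.8]
tool_rot: [3.141, -0.001, 0.942]
force: [0.1, 0.6, -0.8]
width: 12.8
```

Run:
```python
from h import *
for n in("side","top"):
    p=imaging.get_image(n); save(p,n+"6.png",(160,140,360,320),4 if n=="side" else 3)
    X=cloud(p); m=np.all((X>(380,-110,64))&(X<(490,20,94)),-1); B=X[m]
    print(n,B.min(0),B.max(0)); h,e=np.histogram(B[:,2],bins=np.arange(64,95,1)); print(dict(zip(e[:-1].tolist(),h.tolist())))
s=ctrl.read_state(); print(s["eef_pos"],np.degrees(s["tool_rot"]),s["force"],s["width"])
```

```text
side [405.12863348 -75.41878171  64.03499302] [470.75924031 -16.02145283  93.98973623]
{64: 13, 65: 11, 66: 19, 67: 17, 68: 13, 69: 10, 70: 15, 71: 19, 72: 15, 73: 18, 74: 15, 75: 14, 76: 17, 77: 14, 78: 22, 79: 16, 80: 22, 81: 18, 82: 17, 83: 18, 84: 16, 85: 41, 86: 97, 87: 76, 88: 24, 89: 9, 90: 7, 91: 7, 92: 8, 93: 11}Traceback (most recent call last):
  File "<stdin>", line 5, in <module>
    return umr_minimum(a, axis, None, out, keepdims, initial, where)
ValueError: zero-size array to reduction operation minimum which has no identity
```

View pics/side6.png

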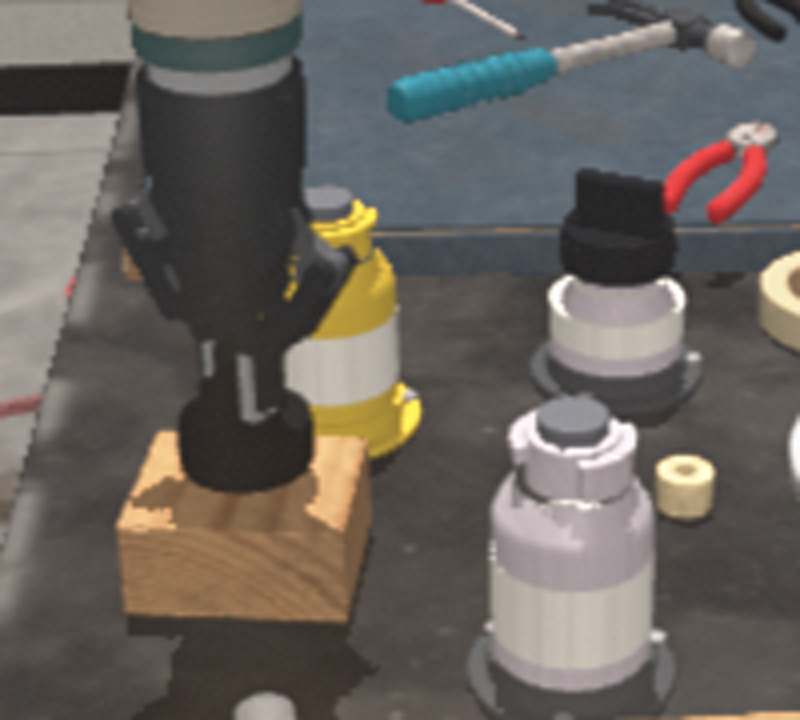

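View pics/top6.png

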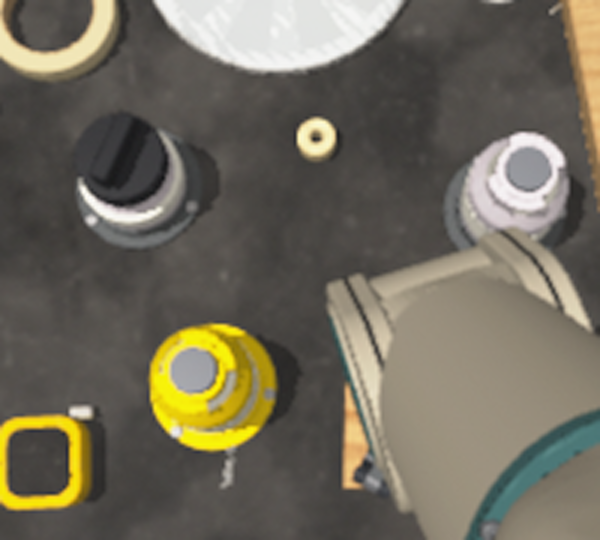

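The cap is centred over the block (x 405–471, so centre ≈438). Its flat top at z≈86.8 puts the rim about 11.5 mm above the block. I lower it gently.

>>> {"method": "drive_tool", "body": {
  "deltas": "0 0 0.004 0 0; 0 0 0.007 0 0; 0 0 0.009 0 0; 0 0 0.010 0 0; 0 0 0.0105 0 0; 0 0 0.0105 0 0; 0 0 0.0105 0 0"
}}

```text
clock: 11.92
eef_pos: [437.9, -40.4, 78.9]
tool_rot: [3.141, -0.0, 0.942]
force: [-0.0, 0.4, -1.9]
width: 12.7
```

>>> {"method": "drive_tool", "body": {
  "deltas": "0 0 0.0005 0 0; 0 0 0.001 0 0; 0 0 0.001 0 0; 0 0 0.001 0 0"
}}

```text
clock: 12.42
eef_pos: [437.9, -40.3, 77.8]
tool_rot: [3.142, -0.0, 0.942]
force: [0.1, -0.5, -1.8]
width: 13.3
```

>>> {"method": "drive_tool", "body": {
  "deltas": "0 0 0.0005 0 0; 0 0 0.001 0 0; 0 0 0.001 0 0; 0 0 0.001 0 0"
}}

```text
clock: 12.92
eef_pos: [437.9, -40.3, 77.5]
tool_rot: [3.141, -0.0, 0.942]
force: [-1.8, 0.2, 8.2]
width: 12.9
```

Run:
```python
from h import *
p=imaging.get_image("side"); save(p,"side7.png",(170,200,290,310),6)
X=cloud(p); m=np.all((X>(380,-110,55))&(X<(490,20,94)),-1); B=X[m]
h,e=np.histogram(B[:,2],bins=np.arange(55,90,1)); print(dict(zip(e[:-1].tolist(),h.tolist())))
print(ctrl.read_state()["force"])
```

```text
{55: 14, 56: 12, 57: 11, 58: 16, 59: 17, 60: 13, 61: 12, 62: 17, 63: 19, 64: 10, 65: 15, 66: 19, 67: 18, 68: 17, 69: 21, 70: 12, 71: 12, 72: 25, 73: 79, 74: 92, 75: 48, 76: 23, 77: 8, 78: 8, 79: 4, 80: 6, 81: 8, 82: 7, 83: 8, 84: 9, 85: 6, 86: 11, 87: 9, 88: 8}
[-1.95496107  0.24985672  9.34149109]
```

View pics/side7.png

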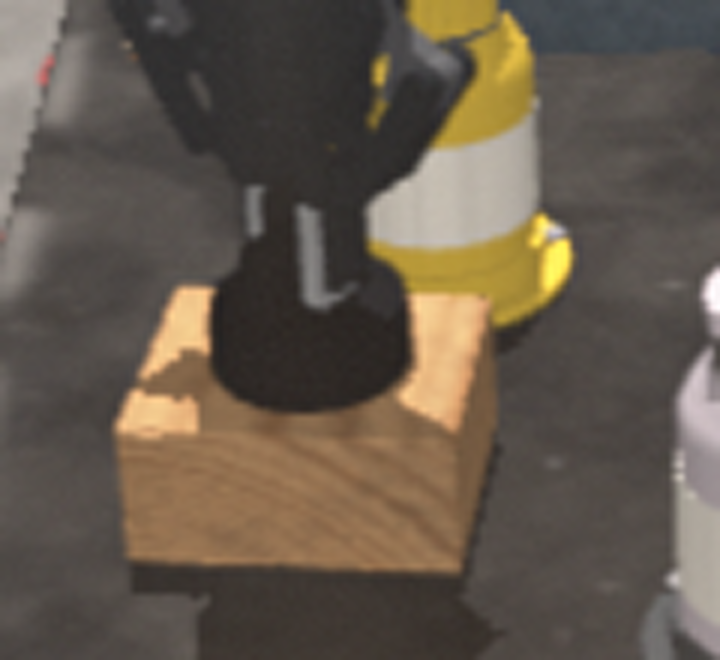

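Contact was felt (force went from -1.8 to +8 N), the flat top sits at about 74.5, and the cap is flat on the block. Now I release and retreat.

>>> {"method": "drive_tool", "body": {
  "deltas": "0 0 -0.0005 0 0; 0 0 -0.0005 0 0.02; 0 0 -0.0005 0 0.03; 0 0 -0.0005 0 0.05; 0 0 -0.0005 0 0.05; 0 0 -0.0005 0 0.05; 0 0 -0.0005 0 0.05"
}}

```text
clock: 13.85
eef_pos: [437.9, -40.3, 77.3]
tool_rot: [3.142, 0.0, 0.942]
force: [0.4, -0.3, -0.2]
width: 49.9
```

>>> {"method": "drive_tool", "body": {
  "deltas": "0 0 -0.008 0 0.05; 0 0 -0.025 0 0.05; 0 0 -0.050 0 0.05; 0 0 -0.080 0 0.05; 0 0 -0.110 0 0.05; 0 0 -0.135 0 0.05; 0 0 -0.150 0 0.05; 0 0 -0.155 0 0.05; 0 0 -0.155 0 0.05; 0 0 -0.155 0 0.05"
}}

```text
clock: 15.1
eef_pos: [437.4, -40.3, 231.8]
tool_rot: [-3.14, 0.001, 0.942]
force: [0.1, 1.1, -0.0]
width: 49.7
```

Run:
```python
from h import *
p=imaging.get_image("side"); save(p,"side8.png",(150,100,370,310),3)
X=cloud(p)
for lab,(lo,hi) in {"bar":((380,-110,88),(490,20,112)),"flat":((380,-110,70),(490,20,79)),"block":((360,-130,44),(520,30,56)),"squatbar":((590,80,112),(700,200,135))}.items():
    B=X[np.all((X>lo)&(X<hi),-1)]
    r=cv2.minAreaRect(B[:,:2].astype(np.float32)); print(lab,len(B),np.round(r[0],1),np.round(r[1],1),"z med/max",np.median(B[:,2]).round(1),B[:,2].max().round(1), "x",B[:,0].min().round(1),B[:,0].max().round(1))
s=ctrl.read_state(); print(s["clock"],s["eef_pos"],s["force"],s["width"])
```

```text
bar 232 [438.9 -41.6] [54.3 15.9] z med/max 99.0 104.5 x 418.6 457.7
flat 329 [438.9 -46.7] [62.9 56.6] z med/max 74.4 78.9 x 406.7 470.4
block 937 [436.7 -41.4] [ 94.2 108.5] z med/max 49.4 55.9 x 379.0 495.0
squatbar 162 [641.1 141.3] [17.8 50.1] z med/max 120.9 126.4 x 617.6 666.1
15.15 [437.38658439 -40.30672505 231.69889926] [0.28402023 0.08282499 0.67877522] 50.07359255919708
```

View pics/side8.png

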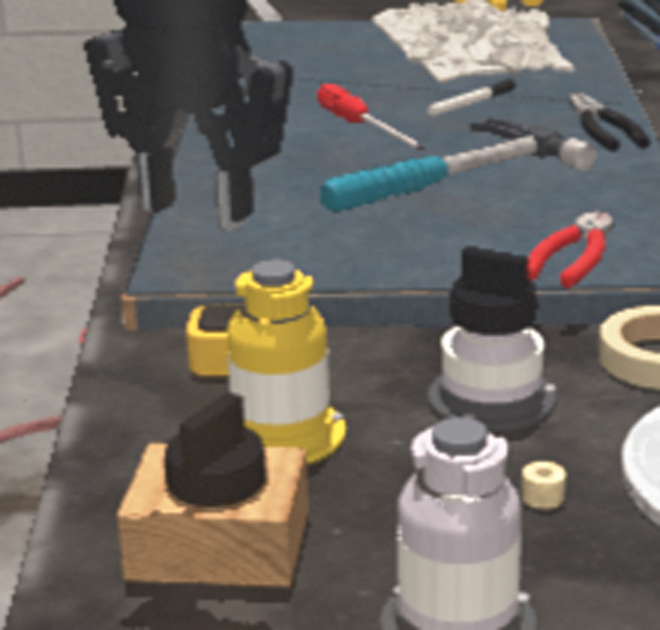

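The picture shows the cap upright in the middle of the block (about (215,460) in the crop), the gripper clear above it, and the squat cap untouched.

```bash
python3 -c "
from cell import ctrl
print(ctrl.finish_job())"
```

```text
the job is handed in; nothing more can be done
None
```

The tall jar is open, and its cap is standing upright on the wood block with the gripper clear of everything. I handed the job in at about 15 s; it gave no verdict.

- **Opening:** I gripped the cap's bar and pressed it down about 6.7 mm. Holding it down, I turned it 65° anticlockwise, then lifted it straight off.
- **Placing:** I lowered the cap onto the block until I felt contact, backed off half a millimetre, released it and moved the gripper about 155 mm up.

The last camera check gave these readings:

| Check | Measured | Expected |
|---|---|---|
| Cap bar centre to block centre | about 2 mm apart | under 25 mm |
| Cap flat top height | 74.4 mm | 75 mm |
| Block top height | 49.4 mm | 50 mm (45–55 allowed) |
| Squat cap position | within about 1.5 mm of the start, which is camera noise | under 6 mm |
| Tool force | under 1 N | nothing touched |

Every check I completed agreed. The top camera's view of the block was hidden by the arm just before placing, so placement was measured with the side camera only.

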